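# Shut the drop-front parts tote, then tip its parts into the yellow corner and hold it

### The arm

A 6-joint arm with a two-finger parallel gripper is mounted at the origin on a cart in front of the work surface, level with it; the furniture and walls round the work are solid. World frame = base frame: x ahead of the robot, y to its left, z up, the work surface at z = 0. Lengths are in mm, angles in rad, forces in N, time in s.
With the tool pointing down it reaches from about 350 to 975 mm from the base axis. Payload 7.1 kg.
Tool frame: the origin (TCP) lies on the front face of the gripper's body, between the roots of the fingers; the fingertips stand 80 mm ahead of it and the grasp point (between the pads) lies 61 mm ahead of it (env.tips_ahead is the distance from the TCP to the fingertips, in mm); z points along the fingers, y is the line along which they close (so a half turn about z gives the same grasp; the last joint's range is limited). The gripper opens to 88 mm and grips with 3 to 60 N. Pads are 20 mm wide; open, the fingers measure 115 mm over their backs; the gripper's body (75 mm by 178 mm) begins 61 mm behind the grasp point.
Start: joints at [1.275, 0.423, 1.63, -0, 1.089, -0.019], TCP at [170.768, 601.202, 302.675] pointing down, gripper open.
Joint ranges: [-3, 3], [-0.9, 2.11], [0.09, 2.58], [-1.31, 4.45], [0.11, 2.69], [-2.54, 2.54]. Speed limits (rad/s): [2.39, 2.39, 3.01, 3.14, 3.14, 3.14].

### API

Orientations are given as a unit quaternion [x, y, z, w].
In Python, from station import env, set_gripper, viewer, workorder gives the robot as it stands. Calls block until the motion is done:
- env.reach(position, orientation): joint-space move of the TCP to a pose.
- env.move_l(position, rot=None, rate=150, f_stop=None): straight line of the TCP; rot=None keeps the orientation; rate is the mean speed in mm/s. With f_stop (N) it stops when the force on the tool has changed by that much, and returns True; else False.
- env.move_joints(angles): joint-space move.
- set_gripper(opening): finger opening in mm; the grip force is fixed at half the most; returns when the fingers have stopped.
- env.hold(seconds).
- env.ik(position, orientation): joint angles nearest the present ones, or None.
- env.read_state(): the state.
- viewer.camera(name): name is "scene" or "top"; returns the picture (420x560x3 uint8, blue, green, red); there is no depth.
- viewer.camera_params(name): a dict with "fx", "fy", "cx", "cy" (pixels), "dist" ([k1, k2, p1, p2, k3] as OpenCV has them; the pictures are not rectified), "pose" (4x4, takes a point from camera to world coordinates). Camera axes: x right, y up, looking along -z (the intrinsics and any distortion apply to the point x, -y, -z); pixel columns grow to the right and rows downward; lengths in mm; the calibration is good to about 2 mm. A picture is of the moment at which its call begins. camera_params takes no time and is no camera call.
A pose or a line that the arm cannot do raises env.IKError and nothing moves.
- workorder.sign_off(): hands the job in; it is judged then, once.
The state is a dict: "time_s": time; "qpos": joint angles; "dq": joint speeds; "tau": joint torques, N m; "tool_pos": TCP position; "orientation": TCP orientation; "force": force on the tool from outside, world axes, zero at the start; "wrist_torque": the same for the moment, N m; "width": finger opening in mm; "grip_force": force on a finger pad.
Only numpy, scipy, OpenCV 4.12 (cv2) and the standard library are available. Lean on these libraries where they do the work, as an engineer would, in place of code of your own. Each camera call takes 0.05 s, during which the arm holds its last target. There are 200 camera calls.

### The job

With the blue parts tote standing on the bench, first fold its orange end flap up until it stands upright and shuts the open end. Then pick the tote up by its carrying bar, tilt it about 30 to 40 degrees with its yellow corner lowest until all three loose parts have slid into the yellow-marked square of that corner, and finish while still holding it like that, clear of the bench, with the flap still shut. Spill nothing and leave the other things on the bench where they are.

Things in the scene. Friction and masses are not known exactly. Their poses are not given: they have to be found in the camera images.
- tote_bar (a point): Centre of the tote's rigid carrying bar, 86 mm above its underside. The bar is 14 mm wide (x), 18 mm high, runs 200 mm along y across the tote's middle on steel posts fixed to its sides; black sleeve in the middle. Tote's centre of mass about 45 mm below. Axes of the tote: x from the open flap end to the far wall, y along the bar, z up.
- tote_floor (a point): Centre of the tote's inner floor, 7 mm above its underside; axes as the bar. Tote: blue plastic, 190 (x) x 190 (y) mm, 57 mm high at the rim, inside 182 x 182 mm, walls 4 mm, about 0.5 kg, on rubber feet; smooth inside (parts slide with friction about 0.2). The yellow area is x < 15 mm, y < 15 mm here.
- yellow_corner (a point): The yellow-marked corner of the tote at inner floor level: at (-91, -91, 0) mm from the floor's centre, at the flap's end. A yellow floor square of 106 mm and yellow side wall and rim show it.
- flap (a joint): Hinge of the orange flap, rad: 0 = upright, shut (a stop), 1.57 = folded flat outwards. It starts leaning 0.5 to 1.1 outwards. Stiff: it stays where it is left; its edge takes about 1 N to move, less than it takes to slide the tote; pushed level where it leans far it can jam, so move up with its edge in an arc.
- flap_edge (a point): Middle of the flap's free edge. The flap is a flat orange plate 179 mm wide (tote y), 4 mm thick, 44 mm from its hinge to this edge; the hinge lies 93 mm from the tote's middle towards its open end (-x) and 12 mm above the tote's underside.
- barb_mid (a point): Centre of the brass hose barb, long thin brass part 14 x 44 x 16 mm, 30 g, loose in the tote
- elbow_mid (a point): Centre of the larger brass fitting, 16 x 40 x 18 mm, 50 g, loose in the tote
- plug_mid (a point): Centre of the light grey coax plug, 14 x 36 x 14 mm, 20 g, loose in the tote
- tape: Bystander, leave alone: roll of brown packing tape, 82 mm across, 25 high mm; origin under its centre
- spool: Bystander, leave alone: solder spool with blue flanges, 54 mm across, 40 high mm; origin under its centre
- jar: Bystander, leave alone: amber jar with black lid, 36 mm across, 48 high mm; origin under its centre
- pliers: Bystander, leave alone: blue-handled long-nose pliers, 34 x 145 x 12 mm; origin under its centre
- strip: Bystander, leave alone: grey drilled terminal strip, 20 x 118 x 10 mm; origin under its centre
- meter: Bystander, leave alone: upright black and yellow flow meter, 37 x 108 x 126 mm; origin under its centre

How it is judged:
By the outcome, as a careful person would: the job done as asked, in the order asked, and still so for the second after the job is handed in, while the arm keeps its last pose, push and grip.
It also fails if it takes over 56 s, if anything falls off the work surface, if the arm or the gripper's body presses on something with over 40 N, if the wrist force passes 120 N, or if a joint passes its speed limit or range.

## Working session

There is one attempt and no reset: what is moved stays moved. The work goes in short steps, each a Python script; the robot and the scene stay as the last script left them, time stands still between calls to the robot, and variables do not carry over. Pictures are saved under pics/ and viewed, at most 10 in all, crops included, and the job is handed in when it is done.

```bash
mkdir -p pics; ls
python3 - <<'E'
from station import env, viewer
import cv2,numpy as np
for n in("scene","top"):
    cv2.imwrite(f"pics/{n}0.png",viewer.camera(n)); p=viewer.camera_params(n); print(n,[p[k] for k in("fx","fy","cx","cy","dist")]);print(np.round(p["pose"],3))
s=env.read_state();print(s["time_s"],s["orientation"],s["force"])
E
```

```text
pics
scene [522.7847486687773, 522.7847486687773, 268.9291900056549, 213.30151171097557, array([-0.18746906,  0.        ,  0.        ,  0.        ,  0.        ])]
[[ 8.44000e-01  2.98000e-01 -4.46000e-01  9.58760e+01]
 [-5.36000e-01  4.49000e-01 -7.15000e-01 -3.18453e+02]
 [-1.30000e-02  8.42000e-01  5.39000e-01  5.99395e+02]
 [ 0.00000e+00  0.00000e+00  0.00000e+00  1.00000e+00]]
top [546.862095610607, 546.862095610607, 272.0572970714046, 211.67373592714864, array([-0.11576251,  0.        ,  0.        ,  0.        ,  0.        ])]
[[-7.00000e-03  9.95000e-01 -9.50000e-02  4.26904e+02]
 [-1.00000e+00 -7.00000e-03  6.00000e-03  3.60169e+02]
 [ 6.00000e-03  9.50000e-02  9.95000e-01  1.13070e+03]
 [ 0.00000e+00  0.00000e+00  0.00000e+00  1.00000e+00]]
0.1 [ 1.37958813e-01  9.90437736e-01 -6.68474127e-04 -9.72362960e-05] [-0.03252728  0.45429433 -1.34539601]
```

View pics/scene0.png

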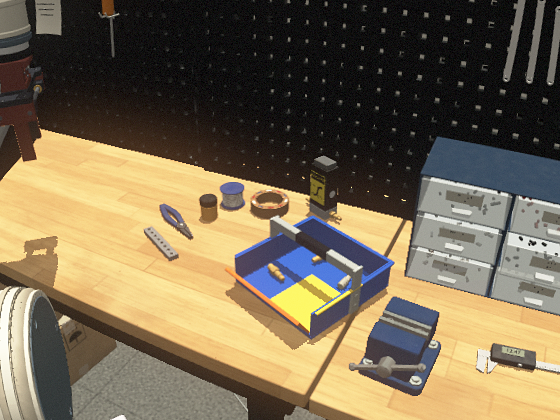

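View pics/top0.png

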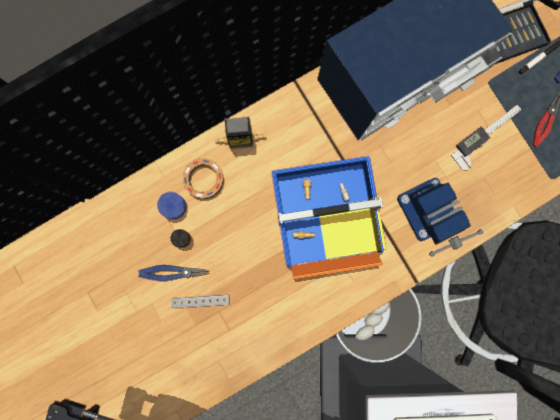

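The tote sits at about (330,212) in the top view, with its open flap end towards the robot and the flap at about (337,265). The bar runs from (280,218) to (382,203). In the scene view the tote is around (312,275).

```bash
cat > h.py <<'E'
import numpy as np, cv2
from station import env, viewer, set_gripper
from scipy.spatial.transform import Rotation as R
def ray(n,px):
    p=viewer.camera_params(n); K=np.array([[p["fx"],0,p["cx"]],[0,p["fy"],p["cy"]],[0,0,1]])
    u=cv2.undistortPoints(np.array(px,float).reshape(-1,1,2),K,np.array(p["dist"])).reshape(-1,2)
    P=np.array(p["pose"]); d=np.c_[u[:,0],-u[:,1],-np.ones(len(u))]@P[:3,:3].T
    return P[:3,3],d
def onz(n,px,z):
    o,d=ray(n,px); return o+d*((z-o[2])/d[:,2])[:,None]
E
python3 - <<'E'
from h import *
t=cv2.imread("pics/top0.png"); s=cv2.imread("pics/scene0.png")
h=cv2.cvtColor(t,cv2.COLOR_BGR2HSV); hs=cv2.cvtColor(s,cv2.COLOR_BGR2HSV)
def rect(m,x0,x1,y0,y1,name):
    k=np.zeros_like(m);k[y0:y1,x0:x1]=m[y0:y1,x0:x1]
    n,l,st,c=cv2.connectedComponentsWithStats(k); i=1+np.argmax(st[1:,4]); m=(l==i).astype(np.uint8)
    p=cv2.findNonZero(m); b=cv2.boxPoints(cv2.minAreaRect(p)); print(name,st[i],b.round(1).tolist()); return b
bar=cv2.inRange(h,(0,0,0),(180,90,255))
b=rect(bar,272,392,195,228,"bar"); print(onz("top",b,95).round(1))
fl=rect(cv2.inRange(h,(3,170,120),(17,255,255)),280,395,240,290,"flap top"); print(onz("top",fl,40).round(1))
y=rect(cv2.inRange(h,(25,150,120),(35,255,255)),300,395,190,270,"yel"); print(onz("top",y,7).round(1))
rect(cv2.inRange(hs,(3,170,120),(17,255,255)),220,330,250,345,"flap scene")
a=cv2.resize(t[145:295,260:400],None,fx=4,fy=4,interpolation=2)
c=cv2.resize(s[205:345,220:400],None,fx=4,fy=4,interpolation=2)[:560]
cv2.imwrite("pics/a.png",a);cv2.imwrite("pics/c.png",c)
E
```

```text
bar [275 195 108  33 871] [[274.3999938964844, 226.10000610351562], [275.0, 195.0], [382.20001220703125, 197.0], [381.6000061035156, 228.10000610351562]]
[[498.1 349.1  95. ]
 [557.6 347.6  95. ]
 [552.5 141.9  95. ]
 [492.7 144.6  95. ]]
flap top [ 291  252   91   27 1172] [[290.5, 265.8999938964844], [379.20001220703125, 251.3000030517578], [381.3999938964844, 264.70001220703125], [292.70001220703125, 279.29998779296875]]
[[422.4 317.2  40. ]
 [449.8 139.   40. ]
 [423.1 135.2  40. ]
 [395.9 313.1  40. ]]
yel [322 217  55  33  87] [[322.0, 224.0], [333.1000061035156, 199.89999389648438], [387.1000061035156, 224.89999389648438], [376.0, 249.0]]
[[507.9 250.    7. ]
 [557.7 226.    7. ]
 [504.9 114.5   7. ]
 [455.3 139.    7. ]]
flap scene [225 268  84  65 338] [[224.5, 269.6000061035156], [226.8000030517578, 266.6000061035156], [309.3999938964844, 330.20001220703125], [307.0, 333.20001220703125]]
```

View pics/a.png

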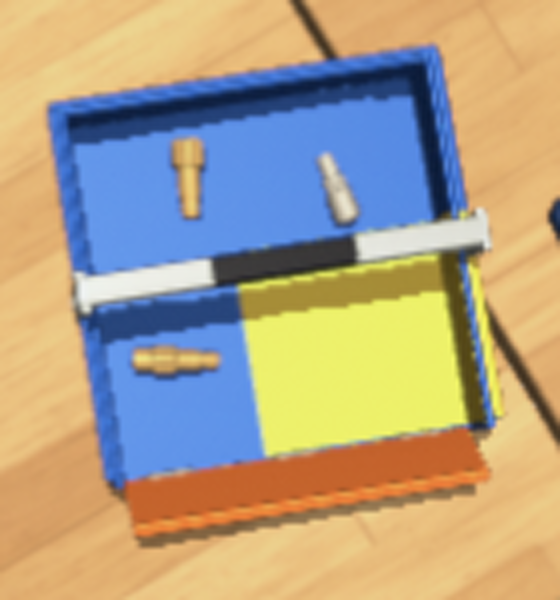

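View pics/c.png

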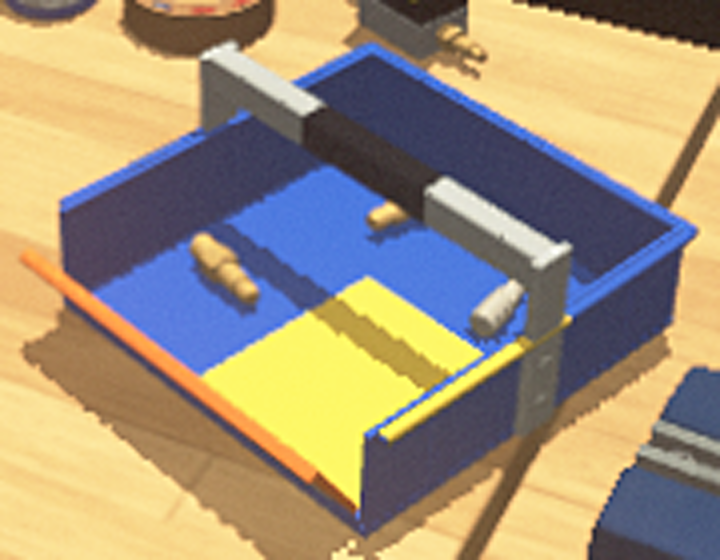

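The zoomed views show the bar ends at top (280.0,218.3) and (382.3,202.3). The flap's left outer corner is at top (293.8,277.5) and scene (226,269.3), and its right outer corner is at top (382,264). The three parts lie left-front, left-back and right-back.

Run:
```python
from h import *
B=onz("top",[(280,218.3),(382.3,202.3),(331.4,209.6)],95); print(B.round(1),np.linalg.norm(B[0]-B[1]))
sc=lambda x,y:(x/4+220,y/4+205)
S=onz("scene",[sc(220,48),sc(556,250),sc(312,127),sc(432,197)],95); print("scene bar",S.round(1))
yv=B[0]-B[1]; yaw=np.arctan2(-yv[0],yv[1]); print("yaw",yaw)
X=np.array([np.cos(yaw),np.sin(yaw),0]);Y=np.array([-np.sin(yaw),np.cos(yaw),0])
C=B[2]
o1,d1=ray("top",[(293.8,277.5)]);o2,d2=ray("scene",[(226,269.3)])
A=np.c_[d1[0],-d2[0]];t=np.linalg.lstsq(A,o2-o1,rcond=None)[0];p,q=o1+d1[0]*t[0],o2+d2[0]*t[1]
print("corner",p,q,"tote",(p-C)@X,(p-C)@Y)
for a in(.5,.6,.7,.8,.9,1.0,1.1):
    z=12+44*np.cos(a); e=onz("top",[(293.8,277.5),(382,264)],z); print(a,z,-93-44*np.sin(a),((e-C)@X).round(1),((e-C)@Y).round(1))
# floor check: yellow corner, yellow square inner edge
print("rim back corners tote",((onz("top",[(275,172),(368,157.5)],57)-C)@np.c_[X,Y]).round(1))
```

```text
[[513.  338.4  95. ]
 [542.4 141.9  95. ]
 [528.9 240.2  95. ]] 198.65898081134262
scene bar [[515.2 334.2  95. ]
 [545.4 142.2  95. ]
 [514.2 262.1  95. ]
 [526.3 195.9  95. ]]
yaw 0.14849077732124408
corner [399.49739361 310.98288416  43.08887498] [400.27001821 310.60684266  43.08641164] tote -117.5362027105829 89.14093860935661
0.5 50.6136327231764 -114.09472369858493 [-117.3 -118.7] [ 89.4 -87.4]
0.6 48.31476705602584 -117.84426882938155 [-117.4 -118.8] [ 89.4 -87.9]
0.7 45.65305624051749 -121.3455782384584 [-117.5 -118.9] [ 89.2 -88.4]
0.8 42.65509521127528 -124.563667999579 [-117.5 -119. ] [ 89.1 -89. ]
0.9 39.35083860390923 -127.46638402360927 [-117.7 -119.1] [ 89.  -89.7]
1.0 35.77330145819815 -130.02472333154745 [-117.8 -119.2] [ 88.8 -90.4]
1.1 31.958229342725403 -132.21312384270317 [-117.9 -119.4] [ 88.7 -91.2]
rim back corners tote [[ 94.5  93.6]
 [ 95.1 -95.1]]
```

```bash
cat >> h.py <<'E'
yaw=0.1485
X=np.array([np.cos(yaw),np.sin(yaw),0]);Y=np.array([-np.sin(yaw),np.cos(yaw),0]);Z=np.array([0,0,1.])
C=np.array([528.5,240.2,0])          # tote middle on the bench
H=C-93*X+12*Z                        # hinge
def fpose(p,r,d,y=0,lean=None):      # fingertip at radius r from hinge, d outside flap plane at flap angle p
    u=-np.sin(p)*X+np.cos(p)*Z; n=np.cos(p)*X+np.sin(p)*Z
    l=p if lean is None else lean; ul=-np.sin(l)*X+np.cos(l)*Z
    M=np.c_[np.cross(Y,-ul),Y,-ul]
    return H+r*u-d*n+80*ul+y*Y, R.from_matrix(M).as_quat()
E
python3 - <<'E'
from h import *
for p in(1.0,.9,.8,.6,.3,0):
    for r in(27,60,100,150):
        q=env.ik(*fpose(p,r,15)); print(p,r,None if q is None else np.round(q,2), fpose(p,r,15)[0].round())
# tilt poses
for hgt in(230,280):
  for th in(0,35):
   for s in(1,-1):
    T=R.from_rotvec(np.radians(th)*(np.cross(Z,-(X+Y)/2**.5)))  # tote z leans to -x-y
    M=T.as_matrix()@np.c_[np.cross(s*X,-Z),s*X,-Z]
    pos=np.array([C[0],C[1],hgt])-61*M[:,2]
    q=env.ik(pos,R.from_matrix(M).as_quat()); print("tilt",hgt,th,s,None if q is None else np.round(q,2))
E
```

```text
1.0 27 [0.84 1.02 2.48 3.73 1.29 1.81] [339. 212.  57.]
1.0 60 [0.92 1.   2.54 3.8  1.3  1.85] [312. 208.  75.]
1.0 100 None [279. 203.  97.]
1.0 150 None [237. 197. 124.]
0.9 27 [0.79 0.9  2.48 3.7  1.1  1.73] [344. 213.  67.]
0.9 60 [0.86 0.86 2.54 3.75 1.1  1.76] [319. 209.  87.]
0.9 100 None [288. 204. 112.]
0.9 150 None [249. 198. 143.]
0.8 27 [0.75 0.79 2.47 3.68 0.9  1.66] [350. 214.  76.]
0.8 60 [0.8  0.73 2.52 3.74 0.88 1.65] [327. 210.  99.]
0.8 100 [0.88 0.64 2.57 3.83 0.85 1.63] [298. 206. 127.]
0.8 150 None [263. 200. 161.]
0.6 27 [0.65 0.62 2.4  3.75 0.5  1.45] [365. 216.  92.]
0.6 60 [0.69 0.53 2.44 3.86 0.46 1.37] [346. 213. 119.]
0.6 100 [0.73 0.4  2.47 4.05 0.4  1.2 ] [324. 210. 152.]
0.6 150 [0.79 0.24 2.5  4.44 0.36 0.84] [296. 205. 193.]
0.3 27 [ 0.54  0.5   2.25 -0.77  0.16 -0.43] [391. 220. 110.]
0.3 60 [ 0.55  0.41  2.26 -0.55  0.23 -0.65] [381. 218. 141.]
0.3 100 [ 0.57  0.31  2.27 -0.4   0.32 -0.79] [370. 216. 180.]
0.3 150 [ 0.58  0.18  2.26 -0.29  0.45 -0.89] [355. 214. 227.]
0 27 [ 0.46  0.53  2.05 -0.    0.57 -1.26] [422. 224. 119.]
0 60 [ 0.46  0.46  2.04 -0.    0.64 -1.26] [422. 224. 152.]
0 100 [ 0.46  0.38  2.03 -0.    0.73 -1.26] [422. 224. 192.]
0 150 [ 0.46  0.3   2.   -0.    0.85 -1.26] [422. 224. 242.]
tilt 230 0 1 [ 0.41  0.37  1.74 -0.    1.03  0.26]
tilt 230 0 -1 None
tilt 230 35 1 [ 0.22  0.26  2.07  0.9   0.5  -0.67]
tilt 230 35 -1 [0.22 0.26 2.07 0.9  0.5  2.47]
tilt 280 0 1 [ 0.41  0.32  1.7  -0.    1.13  0.26]
tilt 280 0 -1 None
tilt 280 35 1 [ 0.22  0.17  2.03  0.75  0.59 -0.5 ]
tilt 280 35 -1 None
```

```bash
cat >> h.py <<'E'
def epose(p,d=12.,dep=18):  # finger leaning <=.25 with its face on the flap edge at flap angle p
    E=H+44*(-np.sin(p)*X+np.cos(p)*Z); l=min(p,.25)
    ul=-np.sin(l)*X+np.cos(l)*Z; nl=np.cos(l)*X+np.sin(l)*Z
    return E-d*nl+(80-dep)*ul, R.from_matrix(np.c_[np.cross(Y,-ul),Y,-ul]).as_quat()
E
python3 - <<'E'
from h import *
P=np.r_[np.arange(1.0,0.01,-.1),0]
for p in P: assert env.ik(*epose(p)) is not None
a,q=epose(1.0,16)
set_gripper(0)
env.reach(a+[0,0,160],q); print(env.read_state()["qpos"])
env.move_l(a,rot=q,rate=120); f0=np.array(env.read_state()["force"]); print("f0",f0,a)
for p in P[1:]:
    a,q=epose(p); env.move_l(a,rot=q,rate=60); s=env.read_state(); print(round(p,2),(np.array(s["force"])-f0).round(2),s["time_s"])
print(env.move_l(a+8*X,rate=25,f_stop=5)); s=env.read_state(); print(s["force"]-f0,(s["tool_pos"]-a)@X,s["time_s"])
cv2.imwrite("pics/top1.png",viewer.camera("top")); cv2.imwrite("pics/s1.png",viewer.camera("scene"))
c=lambda f,y0,y1,x0,x1:cv2.resize(cv2.imread(f)[y0:y1,x0:x1],(390,420))
cv2.imwrite("pics/v1.png",np.hstack([c("pics/top1.png",145,295,260,400),c("pics/s1.png",180,350,210,400)]))
E
```

```text
[ 0.55536068  0.1497108   2.19574122 -0.18127268  0.57237581 -1.02261225]
f0 [0.30819566 0.44768703 1.11910518] [369.40410795 216.39904743  91.88740826]
0.9 [-0.44 -0.25 -1.86] 4.825
0.8 [ 0.01 -0.12 -1.26] 5.075
0.7 [-0.13 -0.52 -1.54] 5.325
0.6 [ 0.77 -0.15 -0.88] 5.575
0.5 [-0.37 -0.42 -0.57] 5.825
0.4 [-1.38 -0.76 -1.44] 6.075
0.3 [ 0.27 -1.27 -1.53] 6.325
0.2 [ 0.25  0.53 -0.58] 6.6583
0.1 [-0.57 -0.23 -0.8 ] 6.9917
0.0 [-0.08 -1.47 -1.37] 7.3167
False
[-2.90221354 -1.11764491 -2.67237911] 7.673141386989314 7.7833
```

View pics/v1.png

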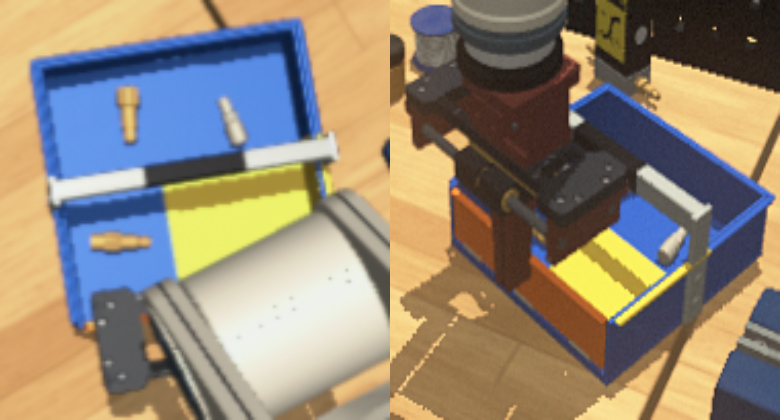

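The flap is nearly upright, with the fingers against it and the tote unmoved. I'll press on to the stop, back off and check.

Run:
```python
from h import *
a=np.array(env.read_state()["tool_pos"])
for i in range(4):
    st=env.move_l(np.array(env.read_state()["tool_pos"])+1.5*X,rate=15,f_stop=3); s=env.read_state(); print(st,np.round(s["force"],2),(s["tool_pos"]-a)@X)
    if st or np.dot(s["force"],X)<-5: break
a=np.array(s["tool_pos"]); env.move_l(a-40*X,rate=120); env.move_l(a-40*X+110*Z,rate=200)
print(env.read_state()["time_s"])
cv2.imwrite("pics/top2.png",viewer.camera("top")); cv2.imwrite("pics/s2.png",viewer.camera("scene"))
c=lambda f,y0,y1,x0,x1:cv2.resize(cv2.imread(f)[y0:y1,x0:x1],(390,420))
cv2.imwrite("pics/v2.png",np.hstack([c("pics/top2.png",145,295,260,400),c("pics/s2.png",180,350,210,400)]))
```

```text
False [-2.65 -0.55 -1.47] 1.5618554685233175
False [-1.78 -0.17 -0.87] 3.3550467633497134
False [-2.02 -0.62 -0.49] 5.1795546004548125
True [-0.09 -0.34  0.26] 5.995566464633977
10.0333
```

View pics/v2.png

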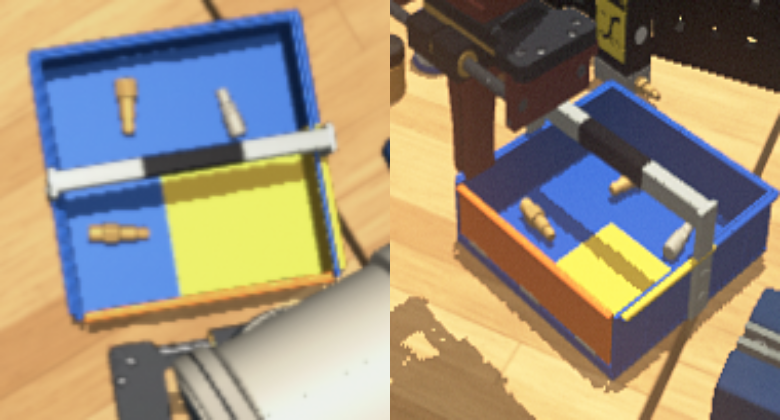

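The flap is shut flush with its end. The tote slid a little away from the robot: the bar ends are now at about top (277.9,211.1) and (379.5,193.9), the sleeve at about (329.6,201.5). I'll relocate the bar, grasp it and lift a little.

```bash
cat >> h.py <<'E'
def gpose(c,z,Rt,tilt=None):  # grasp point at (c,z); Rt tote axes matrix
    M=np.c_[np.cross(Rt[:,0],-Rt[:,2]),Rt[:,0],-Rt[:,2]]
    return np.array([c[0],c[1],z])-61*M[:,2], R.from_matrix(M).as_quat()
E
python3 - <<'E'
from h import *
t=cv2.imread("pics/top2.png"); h=cv2.cvtColor(t,cv2.COLOR_BGR2HSV)
B=onz("top",[(277.9,211.1),(379.5,193.9),(329.6,201.5)],95); v=B[0]-B[1]; yw=np.arctan2(-v[0],v[1]); print(B.round(1),np.linalg.norm(v),yw)
m=np.zeros(t.shape[:2],np.uint8); m[190:215,300:360]=cv2.inRange(t,(0,0,0),(75,60,60))[190:215,300:360]
n,l,st,ce=cv2.connectedComponentsWithStats(m); i=1+np.argmax(st[1:,4]); r=cv2.minAreaRect(cv2.findNonZero((l==i).astype(np.uint8))); print("sleeve",st[i],r,onz("top",[r[0]],95))
c=(B[0]+B[1])/2; print(c, np.linalg.norm(c-onz("top",[r[0]],95)))
Rt=R.from_euler("z",yw).as_matrix()
if abs(yw-.15)<.08 and abs(np.linalg.norm(v)-200)<8:
    a,q=gpose(c,86,Rt); s=env.read_state()
    set_gripper(60); env.reach(a+[0,0,90],q); print(env.move_l(a,rate=100,f_stop=12))
    set_gripper(0); s=env.read_state(); print(s["width"],s["grip_force"],s["force"],s["tool_pos"]-a)
    env.move_l(a+[0,0,40],rate=40); s=env.read_state(); print(s["width"],s["force"],s["wrist_torque"],s["time_s"])
    np.save("g.npy",np.r_[c,yw])
    cv2.imwrite("pics/s3.png",viewer.camera("scene"))
E
```

```text
[[526.7 342.3  95. ]
 [558.6 146.9  95. ]
 [544.5 243.4  95. ]] 197.950508175325 0.1617128784500787
sleeve [313 196  34  12 176] ((329.1183166503906, 201.80548095703125), (6.33962345123291, 33.540035247802734), 80.13418579101562) [[543.91209903 244.31627845  95.        ]]
[542.67019927 244.59975864  95.        ] 1.2738430152382096
False
14.258938061126198 29.986199140548706 [0.85289657 0.83254834 1.01675594] [0.17453108 0.05062481 0.05062746]
13.812101935887407 [ 0.55346044 -0.01631242 -5.90334796] [-0.11539066  0.08662852  0.04719339] 15.4667
```

View pics/s3.png

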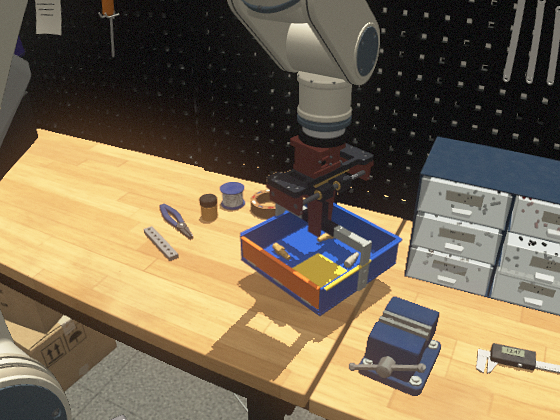

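The tote is held level and about 40 mm up, with the flap shut and the parts inside (tote around (320,258)). Next I lift it and tilt slowly.

Run:
```python
from h import *
g=np.load("g.npy"); c=g[:3]; Rt=R.from_euler("z",g[3]).as_matrix()
ax=np.cross(Z,-(Rt[:,0]+Rt[:,1])/2**.5)
T=lambda th:R.from_rotvec(np.radians(th)*ax).as_matrix()@Rt
P=[gpose(c,280,T(th)) for th in range(6,37,6)]
assert all(env.ik(*p) is not None for p in P)
a,q=gpose(c,280,Rt); env.move_l(a,rate=90)
for p in P: env.move_l(p[0],rot=p[1],rate=12)
env.hold(1); s=env.read_state(); print(s["width"],s["force"],s["wrist_torque"],s["time_s"],s["qpos"])
cv2.imwrite("pics/top4.png",viewer.camera("top")); cv2.imwrite("pics/s4.png",viewer.camera("scene"))
f=lambda n:cv2.resize(cv2.imread(n)[100:340,230:430],(400,480))
cv2.imwrite("pics/v4.png",np.hstack([f("pics/top4.png"),f("pics/s4.png")]))
```

```text
13.869476660324855 [ 0.52829124  0.43932385 -4.93002526] [-0.72179606  0.54829549 -0.01199404] 22.475 [ 0.20863995  0.19705369  2.00714347  0.78644199  0.59317079 -0.54269556]
```

View pics/v4.png

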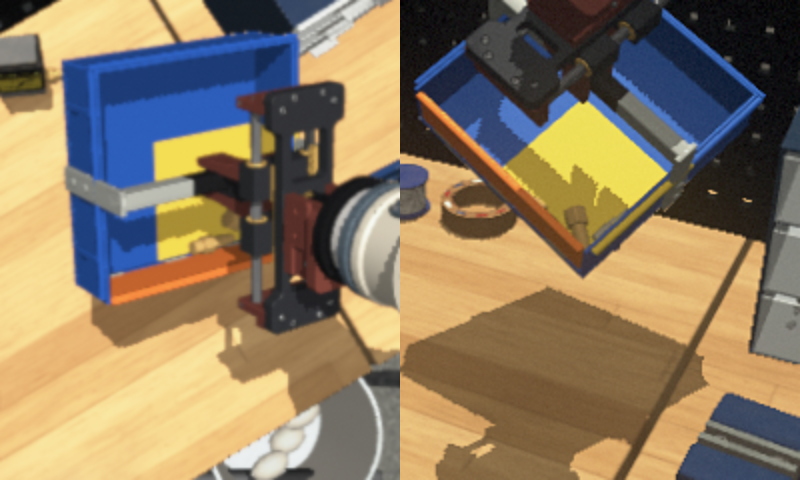

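The tote is tilted with the flap shut. In the montage, parts show at scene (575,220), top (210,245) and top (312,158). I'll check the tilt and part positions with rays onto the tilted floor plane.

```bash
cat >> h.py <<'E'
def toteframe(th):
    g=np.load("g.npy"); Rt=R.from_euler("z",g[3]).as_matrix()
    ax=np.cross(Z,-(Rt[:,0]+Rt[:,1])/2**.5); M=R.from_rotvec(np.radians(th)*ax).as_matrix()@Rt
    s=env.read_state(); gp=np.array(s["tool_pos"])+61*R.from_quat(s["orientation"]).as_matrix()[:,2]
    return M,gp-79*M[:,2]     # axes, floor centre
def proj(n,pts):
    p=viewer.camera_params(n);P=np.array(p["pose"]);K=np.array([[p["fx"],0,p["cx"]],[0,p["fy"],p["cy"]],[0,0,1]])
    q=((np.array(pts)-P[:3,3])@P[:3,:3])*[1,-1,-1]
    return cv2.projectPoints(q,np.zeros(3),np.zeros(3),K,np.array(p["dist"]))[0].reshape(-1,2)
def floor(n,px,M,F,h=8):
    o,d=ray(n,px); t=((F+h*M[:,2]-o)@M[:,2])/(d@M[:,2]); return (o+d*t[:,None]-F)@M
E
python3 - <<'E'
from h import *
M,F=toteframe(36)
L=[(-95,-95,-7),(-95,95,-7),(-95,-95,50),(-95,95,50),(95,95,50),(95,-95,50),(15,15,0),(15,-91,0),(-91,15,0)]
W=[F+M@np.array(l) for l in L]; out=[]
for n,f,(x0,y0,w,hh) in(("top","top4",(255,110,155,160)),("scene","s4",(235,100,180,140))):
    im=cv2.imread(f"pics/{f}.png"); hv=cv2.cvtColor(im,cv2.COLOR_BGR2HSV)
    reg=cv2.fillConvexPoly(np.zeros(im.shape[:2],np.uint8),cv2.convexHull(proj(n,[F+M@np.array(l) for l in[(-91,-91,0),(-88,90,0),(91,91,0),(91,-88,0),(-88,-88,20)]]).astype(np.int32)),255)
    m=cv2.inRange(hv,(8,50,60),(22,215,255))&reg
    k,l,st,ce=cv2.connectedComponentsWithStats(m)
    for i in range(1,k):
        if st[i,4]>8: print(n,"brass",st[i],floor(n,[ce[i]],M,F).round(0))
    big=cv2.resize(im[y0:y0+hh,x0:x0+w],None,fx=4.3 if n=="scene" else 0,fy=4.3 if n=="scene" else 0,dsize=None if n=="scene" else None,interpolation=2) if n=="scene" else cv2.resize(im[y0:y0+hh,x0:x0+w],None,fx=3.7,fy=3.7,interpolation=2)
    sc=4.3 if n=="scene" else 3.7
    for p in proj(n,W): cv2.circle(big,tuple(int(v) for v in (p-[x0,y0])*sc),3,(255,0,255),-1)
    out.append(cv2.resize(big,(int(w*390/w),int(hh*390/w))))
hm=max(o.shape[0] for o in out)
cv2.imwrite("pics/v5.png",np.hstack([cv2.copyMakeBorder(o,0,hm-o.shape[0],0,5,0) for o in out]))
E
```

```text
top brass [328 162  33  24 117] [[ -9. -61.   8.]]
top brass [307 178   1  11  11] [[-2. 20.  8.]]
top brass [330 197  21  19 117] [[-62. -54.   8.]]
top brass [308 207   1  10  10] [[-52.  20.   8.]]
top brass [352 207  11   5  40] [[-71. -85.   8.]]
top brass [324 217  26  11 177] [[-83. -36.   8.]]
scene brass [340 111   7   9  22] [[84. 28.  8.]]
scene brass [318 129   8  10  31] [[33. 30.  8.]]
scene brass [ 242  152  102   82 1211] [[-82. -19.   8.]]Traceback (most recent call last):
  File "<stdin>", line 12, in <module>
cv2.error: OpenCV(4.12.0) :-1: error: (-5:Bad argument) in function 'resize'
> Overload resolution failed:
>  - argument for resize() given by name ('dsize') and position (2)
>  - argument for resize() given by name ('dsize') and position (2)
```

Run:
```python
from h import *
M,F=toteframe(36)
print("386,179:",floor("top",[(386,179),(335,222)],M,F).round(),"scene 517,210:",floor("scene",[(517.5-0,210)],M,F).round(), floor("scene",[(230+175/2,100+220/2)],M,F).round())
L=[(-95,-95,-7),(-95,95,-7),(-95,-95,50),(-95,95,50),(95,95,50),(95,-95,50),(15,15,0),(15,-91,0),(-91,15,0)]
W=[F+M@np.array(l) for l in L]; out=[]
for n,f,(x0,y0,w) in(("top","top4",(260,110,150)),("scene","s4",(250,135,160))):
    im=cv2.imread(f"pics/{f}.png"); k=395/w
    b=cv2.resize(im[y0:y0+w,x0:x0+w],(395,395),interpolation=2)
    for p in proj(n,W): cv2.circle(b,tuple(int(v) for v in (p-[x0,y0])*k),2,(255,0,255),-1)
    out.append(b)
cv2.imwrite("pics/v5.png",np.hstack(out))
```

```text
386,179: [[ -26. -150.    8.]
 [ -84.  -35.    8.]] scene 517,210: [[ 163. -284.    8.]] [[-68. -63.   8.]]
```

View pics/v5.png

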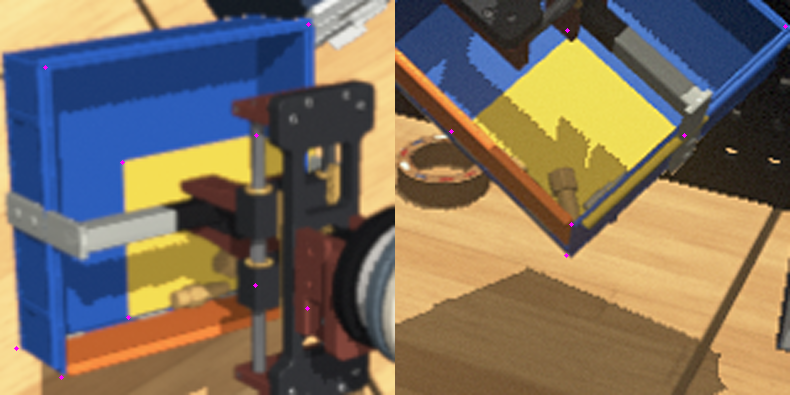

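The overlay dots match the tote's corners and the yellow square, so it is tilted 36° without slip. The barb lies along the flap at (-83,-36) and the elbow is near (-65,-60). A grey shape by the yellow wall, at right panel (600,200), looks like the plug, so I'll take one close look at it.

Run:
```python
from h import *
M,F=toteframe(36)
im=viewer.camera("scene"); cv2.imwrite("pics/s6.png",im)
print(floor("scene",[(333,216),(328,219),(340,210)],M,F,7).round())
hv=cv2.cvtColor(im,cv2.COLOR_BGR2HSV)
x0,y0,w,h=285,155,80,60+20
b=cv2.resize(im[y0:y0+h,x0:x0+w],(590,590),interpolation=cv2.INTER_CUBIC)
b=np.clip(b*1.5,0,255).astype(np.uint8)
cv2.imwrite("pics/v6.png",b)
```

```text
[[-58. -86.   7.]
 [-67. -84.   7.]
 [-43. -87.   7.]]
```

View pics/v6.png

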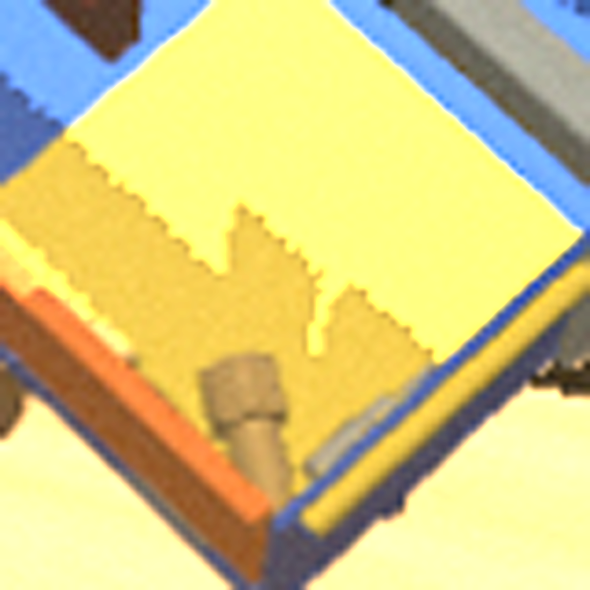

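The elbow is in the corner at (245,430). The grey plug lies along the yellow wall at (370,420), and the barb is behind the flap, as the top view showed. All three are inside the yellow square and the flap is shut.

```bash
python3 -c "
from station import env,workorder
print(env.read_state()['time_s'],workorder.sign_off())"
```

```text
the job is handed in; nothing more can be done
22.625 None
```

The job is handed in at 22.6 s: the flap is shut and the tote is held by its bar about 130 mm clear of the bench, tilted about 36° yellow corner down, with all three parts in the yellow square, nothing spilled and no bystander touched (sign-off gave no verdict; closing the flap slid the tote about 15 mm).

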